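# Load the drying tray and hold the box lid open

### The job

Lay the brush flat in the tray's green compartment and the spatula flat in its white compartment, each with its handle towards the tray's black pull tab and its head away from it. Then take the orange handle of the drying box's blue lid, lift the lid to 60 degrees from shut (the middle of the green stretch of the gauge) and keep holding it still there, so that the tray can be put in: the lid falls shut by itself, so finish while still holding it by the handle, not letting go. Do not let the tools drop through the air, and leave the other things on the bench alone.

Things in the scene. Friction and masses are not known exactly. Their poses are not given: they have to be found in the camera images.
- lid (a joint): opening angle of the drying box's blue lid, rad: 0 = shut (level), 1.047 = 60 degrees, 1.5 = stop. Weight and a light spring close it (about 1 to 2 N at the handle, always towards shut); it never stays open by itself
- drying_box: white box, 136 (x) by 190 (y) by 80 high, with a blue lid hinged along its far (+x) top edge; fixed to the bench. Origin: centre of its underside, +x away from the handle side, z up. A thin steel gauge arc with a green stretch (54 to 66 degrees) stands at its +y side (look only, cannot be touched)
- lid_hinge (a point): midpoint of the lid's hinge line, 68 mm behind (+x) the box's centre and 80 mm above its underside; the hinge line runs along the box's y. Opening moves the front edge up and then back
- handle_grip (a point): point on the centre line of the orange grip, a solid block 30 wide (box y), 14 thick, sticking 44 mm straight out of the lid's front edge. This point is 28 mm in front of the edge, 166 mm from the hinge line, 84 mm above the bench when shut, with free air below. Pinched by its side faces (30 apart) the grip can turn between the pads while the gripper stays upright
- tray: loose steel tray, 166 (x) by 116 (y), 0.6 kg, standing on the bench; floor 4 thick, walls and middle divider 10 high in all (6 above the floor) and 4 thick. Two compartments along x, 158 by 52 inside: green floor at +y, white floor at -y. Black pull tab sticks 22 mm out at the -x end. Origin: centre of its underside
- green_comp (a point): centre of the green compartment's floor (for the brush), 28 mm to +y of the tray's centre, 4 mm above the bench; heads go towards the tray's +x
- white_comp (a point): centre of the white compartment's floor (for the spatula), 28 mm to -y of the tray's centre, 4 mm above the bench; heads go towards the tray's +x
- brush: small flat brush with a pale wooden handle, brass ferrule and black head, 130 mm long, 45 g, flat along its own x: origin = centre of its underside, +x towards the head. Flat-sided handle from x = -64 to +16 mm (16 wide in y, z 0 to 18); the head is up to 24 wide. Starts lying flat on the bench; the two tools may swap spots
- brush_grip (a point): point in the brush's handle where to pinch it across, 15 mm behind its mid-length, 9 mm above its underside
- brush_tip (a point): far end of the brush's head, 65 mm ahead of its mid-length, 9 mm above its underside
- spatula: lab spatula with a red handle and a flat steel blade, 130 mm long, 45 g, flat along its own x: origin = centre of its underside, +x towards the head. Flat-sided handle from x = -64 to +16 mm (14 wide in y, z 0 to 18); the thin shaft and the blade (18 wide) follow, 6 mm or more above the underside. Starts lying flat on the bench; the two tools may swap spots
- spatula_grip (a point): point in the spatula's handle where to pinch it across, 15 mm behind its mid-length, 9 mm above its underside
- spatula_tip (a point): end of the spatula's blade, 65 mm ahead of its mid-length, 9 mm above its underside
- bottle: small white bottle with a green cap, 32x32x59 mm; bystander, leave alone. Origin: centre of its underside
- screwdriver: red-handled screwdriver, lying, 23x140x23 mm; bystander, leave alone. Origin: centre of its underside
- stamp: brown rubber stamp, standing, 24x42x68 mm; bystander, leave alone. Origin: centre of its underside
- cup_red: clear cup with a red foot, 54x54x78 mm; bystander, leave alone. Origin: centre of its underside
- blue_sachet: flat blue pack, 42x60x9 mm; bystander, leave alone. Origin: centre of its underside
- glue_stick: white glue stick with a red cap, standing, 27x27x82 mm; bystander, leave alone. Origin: centre of its underside

How it is judged:
By the outcome, as a careful person would: the job done as asked, in the order asked, and still so for the second after the job is handed in, while the arm keeps its last pose, push and grip.
It also fails if it takes over 70 s, if anything falls off the work surface, if the arm or the gripper's body presses on something with over 40 N, if the wrist force passes 120 N, or if a joint passes its speed limit or range.

### The arm

A 7-joint arm with a two-finger parallel gripper is mounted at the origin on a cart in front of the work surface, level with it; the furniture and walls round the work are solid. World frame = base frame: x ahead of the robot, y to its left, z up, the work surface at z = 0. Lengths are in m, angles in degrees, forces in N, time in s.
With the tool pointing down it reaches from about 0.425 to 0.875 m from the base axis. Payload 4.7 kg.
Tool frame: the origin (TCP) lies between the finger pads, 19 mm behind the fingertips; this is the grasp point; z points along the fingers, y is the line along which they close (so a half turn about z gives the same grasp; the last joint's range is limited). The gripper opens to 87 mm and grips with 3 to 60 N. Pads are 19 mm wide; open, the fingers measure 117 mm over their backs; the gripper's body (75 mm by 190 mm) begins 51 mm behind the grasp point.
Start: joints at [67.729, 18.392, -4.016, 83.108, 1.295, 78.541, -3.26], TCP at [0.255, -0.598, 0.241] pointing down, gripper open.
Joint ranges: [-163.93, 163.93], [-17.29, 119.83], [-79.2, 71.16], [3.27, 140.29], [-89.18, 269.18], [5.43, 117.66], [-154.24, 154.24]. Speed limits (degrees/s): [147.25, 147.25, 180, 180, 180, 180, 180].

### API

Orientations are given as [roll, pitch, yaw] about the fixed x, y, z axes, in that order (R = Rz(yaw) Ry(pitch) Rx(roll)).
In Python, from cell import get_obs, read_camera, sign_off, silhouettes gives the robot as it stands.
- The arm moves only by the tool play_rows, never from a script. Its argument "steps" is a list that holds one entry, the list of rows, each a list of 7 numbers: the shift along the tool's x, y, z in m, then the turn, a rotation vector about the tool's x, y, z in rad, then the finger opening in m, from 0 to 0.087. A call has 1 to 12 rows; each row shifts and turns the commanded pose from where the row before left it, along the tool's axes as they then stand; what a row does not reach is not made up. A row lasts 1/10 s, in which the tool goes at most 50 mm and 8.59 degrees, less where a joint would pass 70% of its speed; a pose out of reach is approached as far as the arm can. A call is refused whole if a number of a shift passes 0.05 or a number of a turn 0.15, either way. A call with a gripper value outside its range is refused whole. The fingers move at their own pace and stop on an object; "force" is the grip in N (left out, the last holds). Time passes only in rows, so rows that do not move let the fingers close. It gives the time, the measured TCP pose, the force, the opening and the grip force at its end, in the units of the state.
- get_obs(): the state, without advancing time (a new reading comes with each control period).
- read_camera(name): name is "scene" or "side" or "wrist"; returns a dict with "frame" (384x512x3 uint8, red, green, blue), "intrinsics" (3x3 intrinsics, pixels), "k1" (the pictures are not rectified: a ray, as slopes to the right and down, at radius r is drawn at 1 + k1 r^2 times it, then the intrinsics apply), "view" (4x4, takes a point from world to camera coordinates). Camera axes: x right, y up, looking along -z (the intrinsics and any distortion apply to the point x, -y, -z); pixel columns grow to the right and rows downward; lengths in m; the calibration is good to about 2 mm. A picture is of the moment at which its call begins. There is no depth.
- sign_off(): hands the job in; it is judged then, once.
Trained networks look in the newest picture that a camera, given by its name, has taken for a name from the list of things; names that differ only in an ending like _2 or _b are one class to them, and where a whole thing is asked for, a point or a joint stands for the part that bears it (a point fixed in the world has none). Each returns a list of dicts, best first, with "p" (0 to 1); they miss things now and then, are a little off and sometimes report something else, mostly with a low value. They report only what shows in the picture. A call takes as long as a camera call.
- silhouettes(camera, name): "pixels" (384x512 bool, what is visible of it) and "extent" ([left, top, right, bottom] in pixels, round what is visible of it).
The state is a dict: "time_s": time; "qpos": joint angles; "joint_velocities": joint speeds; "effort": joint torques, N m; "tool_pos": TCP position; "tool_rot": TCP orientation; "force": force on the tool from outside, world axes, zero at the start; "wrist_torque": the same for the moment, N m; "grip_width": finger opening in m; "grasp_force": force on a finger pad.
Only numpy, scipy, OpenCV 4.12 (cv2) and the standard library are available. Lean on these libraries where they do the work, as an engineer would, in place of code of your own. Each camera call takes 0.05 s, during which the arm holds its last target. There are 200 camera calls.

## Working session

There is one attempt and no reset: what is moved stays moved. The work goes in short steps, Python scripts to look and compute and a tool call to move; the robot and the scene stay as the last step left them, time stands still between calls to the robot, and variables do not carry over. Pictures are saved under pics/ and viewed, at most 10 in all, crops included, and the job is handed in when it is done.

Besides the shell and the picture viewer there is one more tool, called as name(argument=value, ...) on one line, values as JSON. play_rows: Moves the arm, as the interface text tells. Its arguments: {"type":"object","properties":{"steps":{"type":"array","items":{"type":"array","items":{"type":"array","items":{"type":"number"}}}},"force":{"type":"number"}},"required":["steps"]}

```bash
mkdir -p pics
cat > h.py <<'E'
import numpy as np, cv2
from cell import get_obs, read_camera, sign_off, silhouettes
from scipy.spatial.transform import Rotation as R
def ray(c,u,v):
    K=np.array(c["intrinsics"]);k=c["k1"]
    D=np.array([k,0,0,0,0.])
    s=cv2.undistortPoints(np.array([[[u,v]]],float),K,D)[0,0]
    V=np.array(c["view"]);Rm=V[:3,:3]
    o=-Rm.T@V[:3,3]; d=Rm.T@np.array([s[0],-s[1],-1.]); return o,d
def onz(c,u,v,z):
    o,d=ray(c,u,v); return o+d*(z-o[2])/d[2]
def px(c,p):
    V=np.array(c["view"]);q=V[:3,:3]@np.array(p)+V[:3,3]
    x,y=q[0]/-q[2],-q[1]/-q[2];f=1+c["k1"]*(x*x+y*y);K=np.array(c["intrinsics"])
    return K[0,0]*x*f+K[0,2],K[1,1]*y*f+K[1,2]
E
python3 - <<'E'
from h import *
ims=[]
for n in("scene","side"):
    c=read_camera(n);ims.append(c["frame"])
    print(n,np.round(c["view"],3).tolist(),c["k1"])
    for t in("brush","spatula","tray","drying_box","lid","handle_grip"):
        for s in silhouettes(n,t)[:2]:
            m=s["pixels"];ys,xs=np.nonzero(m);ctr=(xs.mean(),ys.mean())
            r=cv2.minAreaRect(np.c_[xs,ys].astype(np.float32))
            print(t,round(s["p"],2),s["extent"],np.round(onz(c,*ctr,0.009),3),len(xs))
cv2.imwrite("pics/a.png",cv2.cvtColor(cv2.resize(ims[0],(800,600)),4))
cv2.imwrite("pics/b.png",cv2.cvtColor(cv2.resize(ims[1],(800,600)),4))
o=get_obs();print(o["time_s"],o["tool_pos"],o["tool_rot"])
E
```

```text
scene [[-0.289, -0.957, -0.014, 0.131], [0.51, -0.166, 0.844, -0.363], [-0.81, 0.237, 0.536, -1.31], [0.0, 0.0, 0.0, 1.0]] -0.031787148599696696
brush 0.55 [134.3, 225.2, 162.3, 250.2] [0.474 0.346 0.009] 207
spatula 0.72 [172.1, 222.9, 209.2, 243.8] [0.45  0.222 0.009] 157
spatula 0.34 [215.4, 198.1, 257.8, 231.8] [0.509 0.029 0.009] 1000
tray 0.91 [218.0, 199.6, 259.3, 232.8] [0.508 0.03  0.009] 981
drying_box 0.72 [263.3, 161.8, 308.2, 216.9] [ 0.614 -0.182  0.009] 1376
drying_box 0.35 [217.7, 174.6, 227.0, 189.9] [0.747 0.026 0.009] 100
lid 0.68 [265.8, 166.3, 310.7, 192.6] [ 0.655 -0.215  0.009] 761
handle_grip 0.74 [266.7, 172.3, 311.4, 195.3] [ 0.653 -0.213  0.009] 724
handle_grip 0.18 [135.4, 223.2, 165.8, 251.7] [0.475 0.345 0.009] 251
side [[0.998, 0.068, -0.01, -0.591], [-0.022, 0.452, 0.892, -0.046], [0.065, -0.889, 0.452, -1.632], [0.0, 0.0, 0.0, 1.0]] -0.07835726731436833
brush 0.5 [194.6, 196.8, 254.0, 233.2] [ 0.51  -0.081  0.009] 1394
spatula 0.49 [194.0, 200.5, 252.7, 251.3] [ 0.522 -0.15   0.009] 2205
spatula 0.47 [216.8, 175.7, 228.4, 190.3] [0.452 0.211 0.009] 52
tray 0.72 [192.1, 184.7, 253.1, 251.1] [ 0.523 -0.149  0.009] 2300
tray 0.63 [208.5, 197.5, 252.8, 205.9] [0.499 0.054 0.009] 224
drying_box 0.72 [195.6, 183.3, 251.7, 248.4] [ 0.523 -0.149  0.009] 2336
lid 0.66 [197.0, 197.6, 254.7, 232.0] [ 0.51  -0.081  0.009] 1264
handle_grip 0.92 [194.0, 201.0, 255.6, 231.2] [ 0.511 -0.081  0.009] 1252
0.7 [ 0.25480692 -0.5980098   0.24130263] [1.79991629e+02 1.15582326e-03 2.30815007e+01]
```

View pics/a.png

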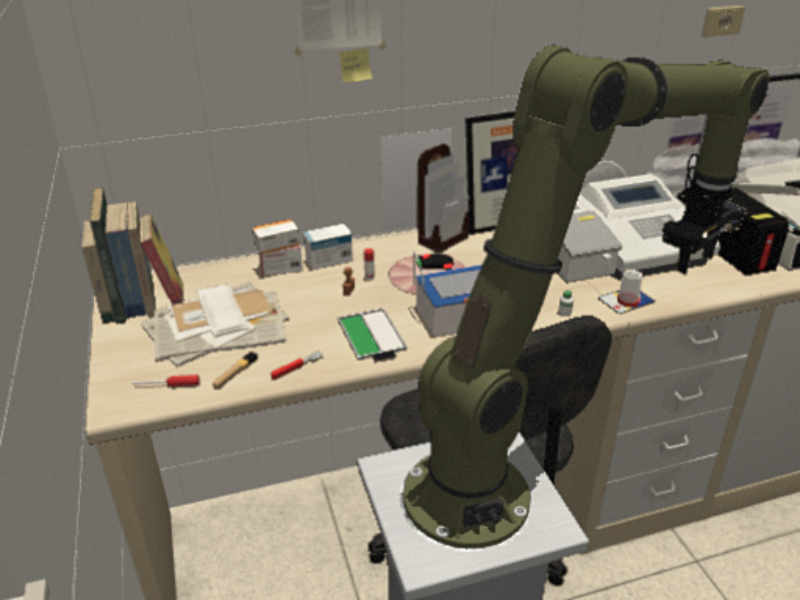

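View pics/b.png

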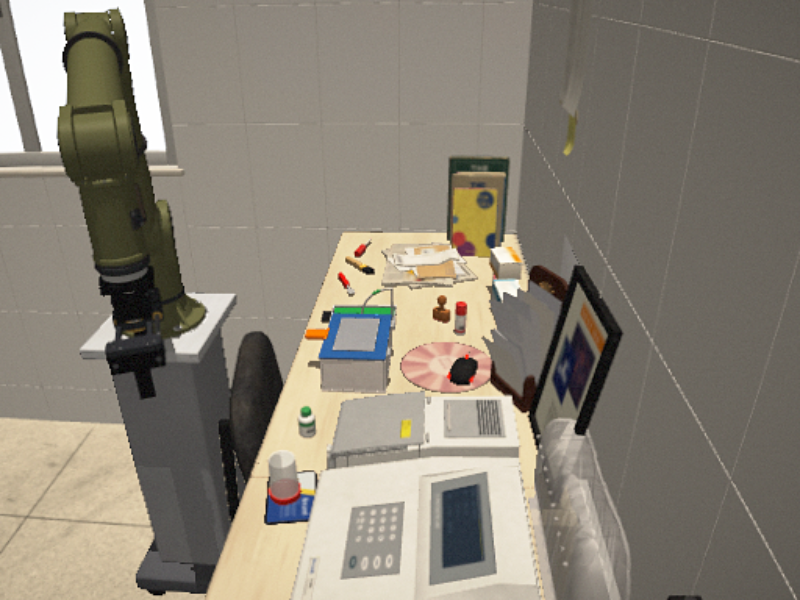

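play_rows(steps=[[[0, 0, 0, 0, 0, 0.134, 0.087], [0, 0, 0, 0, 0, 0.134, 0.087], [0, 0, 0, 0, 0, 0.134, 0.087], [0.04, -0.03, 0, 0, 0, 0, 0.087], [0.04, -0.03, 0, 0, 0, 0, 0.087], [0.04, -0.03, 0, 0, 0, 0, 0.087], [0.04, -0.03, 0, 0, 0, 0, 0.087], [0.0, -0.05, 0, 0, 0, 0, 0.087], [0.0, -0.05, 0, 0, 0, 0, 0.087], [0.0, -0.05, 0, 0, 0, 0, 0.087], [0.0, -0.05, 0, 0, 0, 0, 0.087], [0.0, -0.05, 0, 0, 0, 0, 0.087]]])

```text
time_s: 1.9
tool_pos: [0.4143, -0.2259, 0.2414]
tool_rot: [180.0, -0.0, 0.0]
force: [0.9, 0.5, 0.6]
grip_width: 0.0872
grasp_force: 0.0
```

play_rows(steps=[[[0.01, -0.049, 0, 0, 0, 0, 0.087], [0.01, -0.049, 0, 0, 0, 0, 0.087], [0.01, -0.049, 0, 0, 0, 0, 0.087], [0.0, -0.05, 0, 0, 0, 0, 0.087], [0.0, -0.05, 0, 0, 0, 0, 0.087], [0.0, -0.05, 0, 0, 0, 0, 0.087], [0.0, -0.05, 0, 0, 0, 0, 0.087], [0.0, -0.05, 0, 0, 0, 0, 0.087], [0, 0, 0, 0, 0, 0, 0.087]]])

```text
time_s: 2.8
tool_pos: [0.4426, 0.1772, 0.2421]
tool_rot: [-179.8, -0.1, 0.7]
force: [-0.0, -0.0, -0.2]
grip_width: 0.0871
grasp_force: 0.0
```

Run:
```python
from h import *
o=get_obs();print(o["time_s"],o["tool_pos"],o["tool_rot"])
c=read_camera("wrist");print(np.round(c["view"],3).tolist())
cv2.imwrite("pics/c.png",cv2.cvtColor(cv2.resize(c["frame"],(800,600)),4))
for t in("brush","spatula","tray"):
    for s in silhouettes("wrist",t)[:2]: print(t,s["p"],s["extent"])
```

```text
2.8 [0.44258353 0.17724904 0.24211233] [-1.79778841e+02 -7.83154050e-02  7.37796880e-01]
[[0.013, -1.0, -0.004, 0.173], [0.968, 0.013, -0.251, -0.399], [0.251, -0.0, 0.968, -0.501], [0.0, 0.0, 0.0, 1.0]]
brush 0.45 [338.2, 12.7, 456.3, 192.8]
spatula 0.85 [170.0, 128.7, 280.1, 182.0]
tray 0.63 [338.6, 13.4, 451.7, 192.4]
```

View pics/c.png

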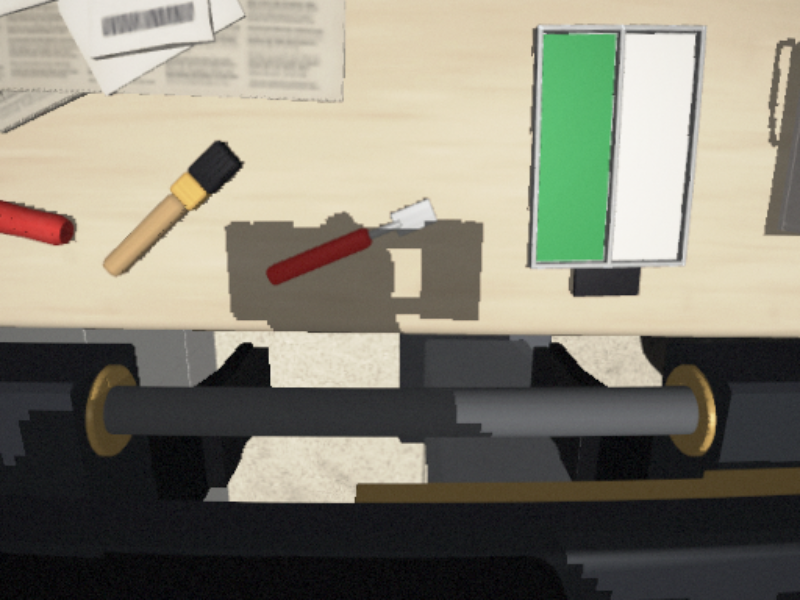

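Run:
```python
from h import *
c=read_camera("wrist");k=.64
P=lambda u,v,z:onz(c,u*k,v*k,z)
def tool(a,b,z,n,l):
    a,b=P(*a,z),P(*b,z);d=b-a;L=np.linalg.norm(d);y=np.degrees(np.arctan2(d[1],d[0]))
    print(n,"len",L.round(4),"expect",l,"yaw",y.round(1),"a",a.round(4),"b",b.round(4),"grip",(a+d/L*.050).round(4))
tool((112,269),(232,152),.012,"brush",.130)
tool((271,276),(369,237),.014,"spat handle",.080)
tool((271,276),(434,210),.012,"spat",.130)
q=[P(*p,.010) for p in((535,26),(705,27),(685,266),(529,268))]
print(np.round(q,4).tolist(),"c",np.mean(q,0).round(4))
for i in range(4):
    d=q[i]-q[(i+1)%4];print(np.linalg.norm(d).round(4),np.degrees(np.arctan2(d[1],d[0])).round(1))
# divider line
d=[P(*p,.010) for p in((622,28),(610,264))];print(np.round(d,4).tolist(),np.degrees(np.arctan2(*(d[0]-d[1])[1::-1])))
s=silhouettes("wrist","spatula")[0];ys,xs=np.nonzero(s["pixels"])
w=np.array([onz(c,x,y,.012)[:2] for x,y in zip(xs,ys)]);print("sil",w.mean(0),np.degrees(np.arctan2(*np.linalg.svd(w-w.mean(0),full_matrices=False)[2][0][::-1])))
o=get_obs();print(o["tool_pos"],o["tool_rot"])
```

```text
brush len 0.1262 expect 0.13 yaw -49.6 a [0.4359 0.3794 0.012 ] b [0.5178 0.2833 0.012 ] grip [0.4683 0.3413 0.012 ]
spat handle len 0.0766 expect 0.08 yaw -68.5 a [0.4306 0.2608 0.014 ] b [0.4587 0.1895 0.014 ] grip [0.4489 0.2143 0.014 ]
spat len 0.1267 expect 0.13 yaw -68.1 a [0.4302 0.2613 0.012 ] b [0.4774 0.1437 0.012 ] grip [0.4488 0.2149 0.012 ]
[[0.5988, 0.0783, 0.01], [0.6014, -0.0379, 0.01], [0.4371, -0.0429, 0.01], [0.4354, 0.0738, 0.01]] c [0.5182 0.0178 0.01  ]
0.1162 91.3
0.1644 1.7
0.1167 -89.2
0.1634 -178.4
[[0.5988, 0.0196, 0.01], [0.4385, 0.0141, 0.01]] 1.9408482851351536
sil [0.45267603 0.21330222] 113.18588627685776
[0.44448572 0.16737732 0.24109226] [ 1.79963915e+02  7.98648604e-03 -1.29695574e-01]
```

Run:
```python
from h import *
import pickle
c=read_camera("wrist");pickle.dump({k:c[k] for k in c},open("w1.pkl","wb"))
o=get_obs();print(o["time_s"],o["tool_pos"],np.abs(o["joint_velocities"]).max())
im=cv2.cvtColor(c["frame"],4)[0:210]
cv2.imwrite("pics/d.png",cv2.resize(im,(800,328),interpolation=cv2.INTER_CUBIC))
```

```text
3.15 [0.44449803 0.16751623 0.24116076] 0.3417562476983639
```

View pics/d.png

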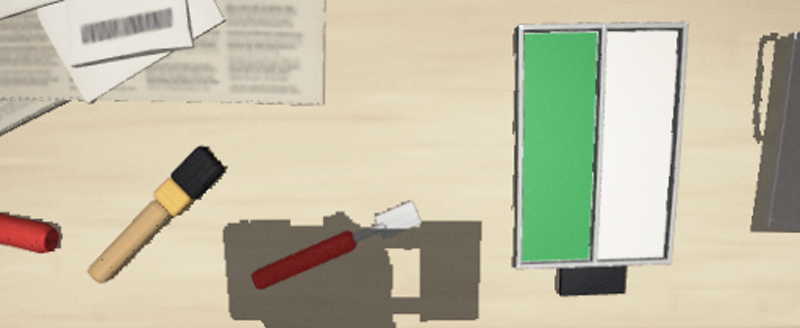

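Run:
```python
from h import *
import pickle
c=pickle.load(open("w1.pkl","rb"));k=.64
P=lambda u,v,z:onz(c,(u+.5)*k-.5,(v+.5)*k-.5,z)
def tool(a,b,z,n,l):
    a,b=P(*a,z),P(*b,z);d=b-a;L=np.linalg.norm(d);y=np.degrees(np.arctan2(d[1],d[0]))
    print(n,"len",L.round(4),"expect",l,"yaw",y.round(1),"a",a.round(4),"b",b.round(4),"grip",(a+d/L*.050).round(4),"from b",(b-d/L*.080).round(4))
tool((96,275),(215,156),.012,"brush",.130)
tool((255,281),(354,240),.014,"spat handle",.080)
tool((255,281),(418,213),.012,"spat",.130)
q=[P(*p,.010) for p in((517,25),(687,24),(670,263),(514,267))]
print(np.round(q,4).tolist(),"c",np.mean(q,0).round(4))
for i in range(4):
    d=q[i]-q[(i+1)%4];print(np.linalg.norm(d).round(4),np.degrees(np.arctan2(d[1],d[0])).round(1))
```

```text
brush len 0.1281 expect 0.13 yaw -49.2 a [0.432  0.3923 0.012 ] b [0.5157 0.2952 0.012 ] grip [0.4647 0.3544 0.012 ] from b [0.4635 0.3558 0.012 ]
spat handle len 0.0784 expect 0.08 yaw -67.9 a [0.4274 0.2726 0.014 ] b [0.4569 0.2001 0.014 ] grip [0.4462 0.2263 0.014 ] from b [0.4268 0.2742 0.014 ]
spat len 0.128 expect 0.13 yaw -67.7 a [0.427  0.2732 0.012 ] b [0.4756 0.1548 0.012 ] grip [0.446 0.227 0.012] from b [0.4452 0.2288 0.012 ]
[[0.5994, 0.0899, 0.01], [0.6029, -0.0254, 0.01], [0.4394, -0.0311, 0.01], [0.4364, 0.0848, 0.01]] c [0.5195 0.0296 0.01  ]
0.1154 91.7
0.1635 2.0
0.1159 -88.5
0.1631 -178.2
```

play_rows(steps=[[[0.004, -0.0375, 0.022, 0, 0, 0, 0.05], [0.004, -0.0375, 0.022, 0, 0, 0, 0.05], [0.004, -0.0375, 0.022, 0, 0, 0, 0.05], [0.004, -0.0375, 0.022, 0, 0, 0, 0.05], [0.004, -0.0375, 0.022, 0, 0, 0, 0.05], [0, 0, 0, 0, 0, 0.143, 0.05], [0, 0, 0, 0, 0, 0.143, 0.05], [0, 0, 0, 0, 0, 0.143, 0.05], [0, 0, 0, 0, 0, 0.143, 0.05], [0, 0, 0, 0, 0, 0.143, 0.05], [0, 0, 0, 0, 0, 0.143, 0.05], [0, 0, 0, 0, 0, 0, 0.05]]])

```text
time_s: 4.35
tool_pos: [0.4579, 0.3491, 0.1079]
tool_rot: [177.0, 0.6, -27.1]
force: [0.3, 0.5, -0.0]
grip_width: 0.0501
grasp_force: 0.0
```

Run:
```python
from h import *
import pickle
w=pickle.load(open("w1.pkl","rb"));k=.64
print("wrist box corner z0",onz(w,752*k,232*k,0),"z.08",onz(w,752*k,232*k,.08))
c=read_camera("side")
for n,p in dict(lidFL=(330,313),lidFR=(321,354),lidBR=(389,359),lidBL=(393,318),hTip=(307,334),hRoot=(328,335)).items():
    print(n,onz(c,p[0]*k,p[1]*k,.086).round(3))
cr=c["frame"][170:260,170:290];cv2.imwrite("pics/e.png",cv2.cvtColor(cv2.resize(cr,(800,600),interpolation=2),4))
c=read_camera("wrist");pickle.dump(dict(c),open("w2.pkl","wb"))
cv2.imwrite("pics/f.png",cv2.cvtColor(cv2.resize(c["frame"],(640,480)),4))
o=get_obs();print(o["time_s"],o["tool_pos"],o["tool_rot"],o["qpos"])
```

```text
wrist box corner z0 [ 0.4612633  -0.09833781  0.        ] z.08 [ 0.47184709 -0.04299842  0.08      ]
lidFL [ 0.462 -0.11   0.086]
lidFR [ 0.471 -0.289  0.086]
lidBR [ 0.612 -0.3    0.086]
lidBL [ 0.609 -0.126  0.086]
hTip [ 0.427 -0.209  0.086]
hRoot [ 0.474 -0.21   0.086]
4.45 [0.45686633 0.35075166 0.10799682] [177.1176346    0.78739703 -26.89790682] [ -51.56458003   17.42509118   13.16276241  100.84452215   -3.79703968
   65.16715662 -154.07796098]
```

View pics/e.png

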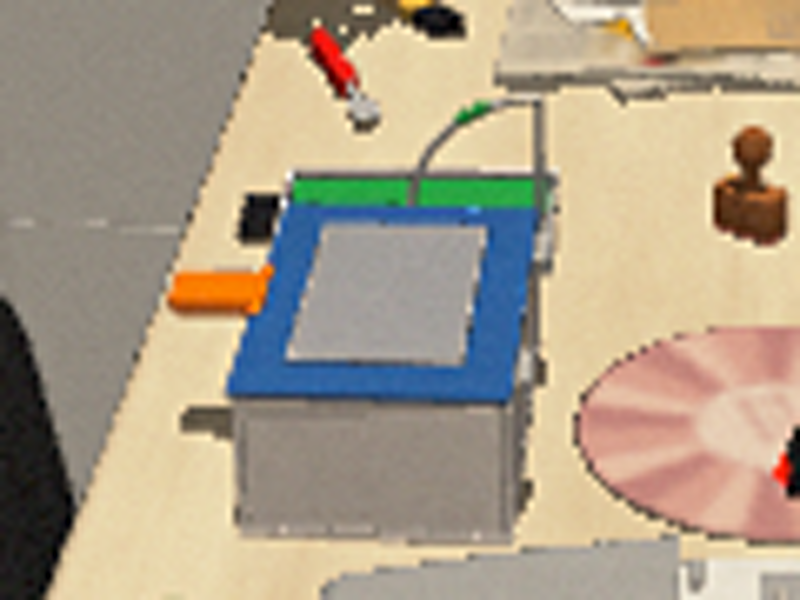

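View pics/f.png

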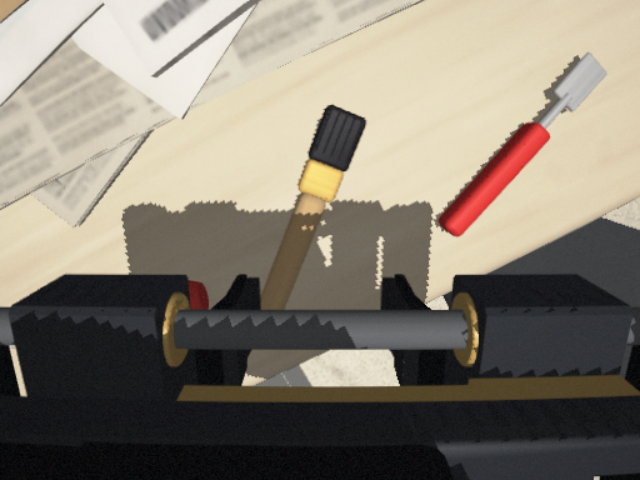

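play_rows(steps=[[[0, 0, 0, 0, 0, -0.145, 0.05], [0, 0, 0, 0, 0, -0.145, 0.05], [0, 0, 0, 0, 0, -0.145, 0.05], [0, 0, 0, 0, 0, -0.145, 0.05], [0, 0, 0, 0, 0, -0.145, 0.05], [0, 0, 0, 0, 0, -0.145, 0.05], [0, 0, 0, 0, 0, -0.145, 0.05], [0, 0, 0, 0, 0, -0.145, 0.05], [0, 0, 0, 0, 0, -0.145, 0.05], [0, 0, 0, 0, 0, -0.145, 0.05], [0, 0, 0, 0, 0, -0.145, 0.05], [0, 0, 0, 0, 0, -0.145, 0.05]]])

```text
time_s: 5.65
tool_pos: [0.4582, 0.3495, 0.1086]
tool_rot: [-178.7, 2.6, 73.0]
force: [0.6, 0.3, 0.4]
grip_width: 0.0502
grasp_force: 0.0
```

play_rows(steps=[[[0, 0, 0, 0, 0, -0.145, 0.05], [0, 0, 0, 0, 0, -0.145, 0.05], [0, 0, 0, 0, 0, -0.145, 0.05], [0, 0, 0, 0, 0, -0.145, 0.05], [0, 0, 0, 0, 0, -0.145, 0.05], [0, 0, 0, 0, 0, -0.145, 0.05], [0, 0, 0, 0, 0, -0.145, 0.05], [0, 0, 0, 0, 0, 0, 0.05], [0, 0, 0, 0, 0, 0, 0.05]]])

```text
time_s: 6.55
tool_pos: [0.4582, 0.3494, 0.1085]
tool_rot: [-177.1, 0.3, 130.5]
force: [-0.2, 0.4, 0.4]
grip_width: 0.0498
grasp_force: 0.0
```

```bash
cat >> h.py <<'E'
def go(x,y,z,yaw):
    """tool-frame shift (rotation first, then shift) to pose with tool down"""
    o=get_obs();A=R.from_euler("xyz",o["tool_rot"],degrees=True);B=R.from_euler("xyz",[180,0,yaw],degrees=True)
    print("t",o["time_s"],"pos",o["tool_pos"].round(4),"rot",o["tool_rot"].round(1),"j",o["qpos"].round(0))
    d=np.array([x,y,z])-o["tool_pos"]
    print("turn",(A.inv()*B).as_rotvec().round(4),"shift after turn",B.inv().apply(d).round(4),"shift before turn",A.inv().apply(d).round(4))
E
python3 -c "
from h import *
go(.464,.355,.028,130.8)"
```

```text
t 6.55 pos [0.4582 0.3494 0.1085] rot [-177.1    0.3  130.5] j [-33.  18.  -8. 100.   3.  65.  -2.]
turn [-0.0506  0.0047 -0.0047] shift after turn [0.0005 0.0081 0.0805] shift before turn [0.0009 0.0121 0.08  ]
```

play_rows(steps=[[[0, 0, 0, -0.0506, 0.0047, -0.0047, 0.05], [0, 0.008, 0, 0, 0, 0, 0.05], [0, 0, 0, 0, 0, 0, 0.05]]])

```text
time_s: 6.85
tool_pos: [0.4645, 0.3557, 0.1086]
tool_rot: [180.0, 0.1, 131.0]
force: [-0.9, 0.4, -0.1]
grip_width: 0.0502
grasp_force: 0.0
```

Run:
```python
from h import *
import pickle
c=pickle.load(open("w2.pkl","rb"));k=.8
b=onz(c,348*k,113*k,.012);a=onz(c,275*k,300*k,.018);d=b-a;d[2]=0;d/=np.linalg.norm(d)
print("tip",b.round(4),"axis yaw",np.degrees(np.arctan2(d[1],d[0])).round(1),"grip",(b-d*.08).round(4))
p=[onz(c,u*k,v*k,.012) for u,v in((452,230),(592,62))];print("spat",np.round(p,4).tolist())
go(.464,.355,.028,130.8)
```

```text
tip [0.5141 0.2981 0.012 ] axis yaw -48.6 grip [0.4611 0.3581 0.012 ]
spat [[0.4256, 0.2717, 0.012], [0.4783, 0.1609, 0.012]]
t 6.85 pos [0.4645 0.3557 0.1086] rot [1.80e+02 1.00e-01 1.31e+02] j [-33.  17.  -8. 101.   3.  62.  -1.]
turn [0.     0.0009 0.0027] shift after turn [-0.0002 -0.0008  0.0806] shift before turn [-0.0001 -0.0008  0.0806]
```

Both measurements agree; descend, grip, lift.

play_rows(steps=[[[0.001, 0, 0.03, 0, 0, 0, 0.05], [0, 0, 0.03, 0, 0, 0, 0.05], [0, 0, 0.0205, 0, 0, 0, 0.05], [0, 0, 0, 0, 0, 0, 0.05], [0, 0, 0, 0, 0, 0, 0.01], [0, 0, 0, 0, 0, 0, 0.01], [0, 0, 0, 0, 0, 0, 0.01], [0, 0, 0, 0, 0, 0, 0.01], [0, 0, 0, 0, 0, 0, 0.01]]], force=15)

```text
time_s: 7.75
tool_pos: [0.4633, 0.3561, 0.0283]
tool_rot: [180.0, 0.1, 131.1]
force: [1.0, 0.9, 0.2]
grip_width: 0.018
grasp_force: 0.2
```

```bash
python3 -c "
from h import *
go(.5036,.057,.11,181.8)"
```

```text
t 7.75 pos [0.4633 0.3561 0.0283] rot [1.800e+02 1.000e-01 1.311e+02] j [-33.  22.  -8. 105.   4.  54.  -2.]
turn [-3.000e-04  1.300e-03 -8.856e-01] shift after turn [-0.0309 -0.3003 -0.0817] shift before turn [-0.2521 -0.1661 -0.0814]
```

play_rows(steps=[[[0, 0, 0, 0, 0, 0, 0.01], [0, 0, 0, 0, 0, 0, 0.01], [0, 0, -0.02, 0, 0, 0, 0.01], [0, 0, -0.03, 0, 0, 0, 0.01], [0, 0, -0.03, 0, 0, 0, 0.01], [-0.036, -0.0237, 0, 0, 0, 0, 0.01], [-0.036, -0.0237, 0, 0, 0, 0, 0.01], [-0.036, -0.0237, 0, 0, 0, 0, 0.01], [-0.036, -0.0237, 0, 0, 0, 0, 0.01], [-0.036, -0.0237, 0, 0, 0, 0, 0.01], [-0.036, -0.0237, 0, 0, 0, 0, 0.01], [-0.036, -0.0237, 0, 0, 0, 0, 0.01]]])

```text
time_s: 8.95
tool_pos: [0.5031, 0.0552, 0.1079]
tool_rot: [-179.9, 0.1, 131.1]
force: [0.3, -0.2, -0.0]
grip_width: 0.0158
grasp_force: 15.0
```

play_rows(steps=[[[0, 0, 0, 0, 0, -0.1476, 0.01], [0, 0, 0, 0, 0, -0.1476, 0.01], [0, 0, 0, 0, 0, -0.1476, 0.01], [0, 0, 0, 0, 0, -0.1476, 0.01], [0, 0, 0, 0, 0, -0.1476, 0.01], [0, 0, 0, 0, 0, -0.1476, 0.01], [0, 0, 0, 0, 0, 0, 0.01], [0, 0, 0, 0, 0, 0, 0.01]]])

```text
time_s: 9.75
tool_pos: [0.5032, 0.0569, 0.1079]
tool_rot: [-179.9, -0.0, -178.4]
force: [0.6, 0.7, -0.1]
grip_width: 0.0155
grasp_force: 15.0
```

```bash
python3 -c "
from h import *
go(.5036,.057,.0335,181.8)
c=read_camera('wrist');import pickle;pickle.dump(dict(c),open('w3.pkl','wb'))
cv2.imwrite('pics/g.png',cv2.cvtColor(cv2.resize(c['frame'],(640,480)),4))"
```

```text
t 9.75 pos [0.5032 0.0569 0.1079] rot [-179.9   -0.  -178.4] j [ -9.   7.  -0. 112.   0.  60.  82.]
turn [-0.0015 -0.0005 -0.0035] shift after turn [-0.0004  0.0001  0.0744] shift before turn [-0.0005  0.0002  0.0744]
```

View pics/g.png

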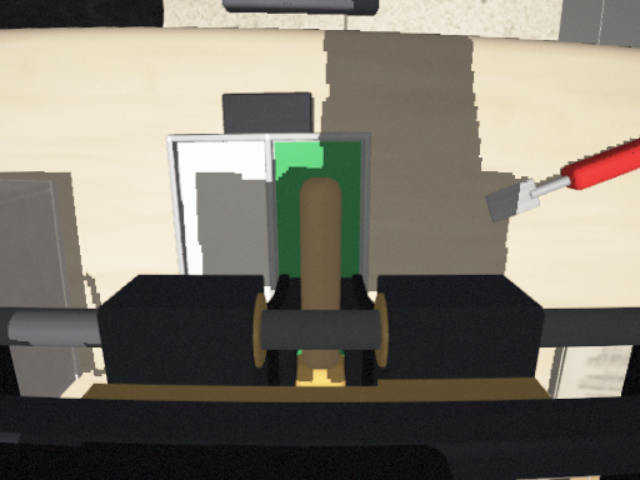

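```bash
python3 -c "
from h import *
import pickle
c=pickle.load(open('w3.pkl','rb'));k=.8
for n,p in dict(tl=(168,136,.01),tr=(370,133,.01),div=(270,136,.01),hend=(320,178,.098-.005),box0=(52,180,0),box8=(52,180,.08),boxs=(70,175,0)).items(): print(n,onz(c,p[0]*k,p[1]*k,p[2]).round(4))"
```

```text
tl [ 0.4395 -0.0306  0.01  ]
tr [0.4351 0.0829 0.01  ]
div [0.4383 0.0271 0.01  ]
hend [0.4513 0.0556 0.093 ]
box0 [ 0.467  -0.1085  0.    ]
box8 [ 0.4561 -0.0563  0.08  ]
boxs [ 0.4638 -0.0965  0.    ]
```

play_rows(steps=[[[0, 0, 0.03, 0, 0, 0, 0.01], [0, 0, 0.025, 0, 0, 0, 0.01], [0, 0, 0.01, 0, 0, 0, 0.01], [0, 0, 0.006, 0, 0, 0, 0.01], [0, 0, 0.003, 0, 0, 0, 0.01], [0, 0, 0, 0, 0, 0, 0.01], [0, 0, 0, 0, 0, 0, 0.01]]])

```text
time_s: 10.5
tool_pos: [0.5042, 0.057, 0.035]
tool_rot: [-179.9, 0.1, -178.2]
force: [-0.3, -0.0, -0.1]
grip_width: 0.016
grasp_force: 15.0
```

play_rows(steps=[[[0, 0, 0.001, 0, 0, 0, 0.01], [0, 0, 0, 0, 0, 0, 0.01]]])

```text
time_s: 10.7
tool_pos: [0.5037, 0.0569, 0.0335]
tool_rot: [-179.9, 0.0, -178.2]
force: [0.2, 0.1, 0.9]
grip_width: 0.0156
grasp_force: 15.0
```

play_rows(steps=[[[0, 0, 0.001, 0, 0, 0, 0.01], [0, 0, 0, 0, 0, 0, 0.01]]])

```text
time_s: 10.9
tool_pos: [0.5036, 0.0569, 0.0322]
tool_rot: [-179.9, 0.0, -178.2]
force: [0.3, -0.5, 0.7]
grip_width: 0.0159
grasp_force: 15.0
```

play_rows(steps=[[[0, 0, 0, 0, 0, 0, 0.035], [0, 0, 0, 0, 0, 0, 0.035], [0, 0, 0, 0, 0, 0, 0.035], [0, 0, -0.01, 0, 0, 0, 0.035], [0, 0, -0.03, 0, 0, 0, 0.05], [0, 0, -0.03, 0, 0, 0, 0.05], [0, 0, 0, 0, 0, 0, 0.05]]])

```text
time_s: 11.6
tool_pos: [0.5067, 0.0575, 0.107]
tool_rot: [-180.0, 0.5, -178.2]
force: [0.1, 0.0, 0.3]
grip_width: 0.0474
grasp_force: 0.0
```

```bash
python3 -c "
from h import *
go(.446,.2265,.10,112.1)"
```

```text
t 11.6 pos [0.5067 0.0575 0.107 ] rot [-180.     0.5 -178.2] j [ -9.   8.  -0. 112.   0.  60.  82.]
turn [0.0049 0.0077 1.2165] shift after turn [0.1794 0.0073 0.007 ] shift before turn [0.0554 0.1708 0.0064]
```

play_rows(steps=[[[0.0131, 0.0428, 0, 0, 0, 0, 0.05], [0.0131, 0.0428, 0, 0, 0, 0, 0.05], [0.0131, 0.0428, 0, 0, 0, 0, 0.05], [0.0131, 0.0428, 0, 0, 0, 0, 0.05], [0, 0, 0, 0, 0, 0.1352, 0.05], [0, 0, 0, 0, 0, 0.1352, 0.05], [0, 0, 0, 0, 0, 0.1352, 0.05], [0, 0, 0, 0, 0, 0.1352, 0.05], [0, 0, 0, 0, 0, 0.1352, 0.05], [0, 0, 0, 0, 0, 0.1352, 0.05], [0, 0, 0, 0, 0, 0.1352, 0.05], [0, 0, 0, 0, 0, 0.1352, 0.05]]])

```text
time_s: 12.8
tool_pos: [0.4454, 0.2263, 0.1017]
tool_rot: [-179.9, 0.1, 119.5]
force: [-0.4, -0.1, 0.1]
grip_width: 0.0502
grasp_force: 0.0
```

play_rows(steps=[[[0, 0, 0, 0, 0, 0.1352, 0.05], [0, 0, 0, 0, 0, 0, 0.05], [0, 0, 0, 0, 0, 0, 0.05]]])

```text
time_s: 13.1
tool_pos: [0.4455, 0.2264, 0.1017]
tool_rot: [-180.0, 0.1, 112.3]
force: [0.6, 0.0, -0.1]
grip_width: 0.0499
grasp_force: 0.0
```

```bash
python3 -c "
from h import *
go(.446,.2265,.028,112.1)"
```

```text
t 13.1 pos [0.4455 0.2264 0.1017] rot [-1.800e+02  1.000e-01  1.123e+02] j [-26.   7.  -4. 113.   1.  59.  -8.]
turn [-0.0008  0.0015  0.0031] shift after turn [-0.0001  0.0005  0.0737] shift before turn [0.     0.0006 0.0737]
```

play_rows(steps=[[[0, 0, 0.03, 0, 0, 0, 0.05], [0, 0, 0.03, 0, 0, 0, 0.05], [0, 0, 0.0137, 0, 0, 0, 0.05], [0, 0, 0, 0, 0, 0, 0.05], [0, 0, 0, 0, 0, 0, 0.005], [0, 0, 0, 0, 0, 0, 0.005], [0, 0, 0, 0, 0, 0, 0.005], [0, 0, 0, 0, 0, 0, 0.005], [0, 0, 0, 0, 0, 0, 0.005], [0, 0, 0, 0, 0, 0, 0.005], [0, 0, 0, 0, 0, 0, 0.005], [0, 0, 0, 0, 0, 0, 0.005]]])

```text
time_s: 14.3
tool_pos: [0.446, 0.2265, 0.0285]
tool_rot: [180.0, 0.1, 112.1]
force: [-0.0, -0.3, 3.8]
grip_width: 0.0137
grasp_force: 15.0
```

```bash
python3 -c "
from h import *
go(.505,.005,.11,181.8)"
```

```text
t 14.3 pos [0.446  0.2265 0.0285] rot [1.800e+02 1.000e-01 1.121e+02] j [-26.  13.  -4. 117.   1.  50.  -9.]
turn [-6.0000e-04  1.3000e-03 -1.2167e+00] shift after turn [-0.052  -0.2232 -0.0815] shift before turn [-0.2275 -0.0286 -0.0812]
```

play_rows(steps=[[[0, 0, -0.02, 0, 0, 0, 0.005], [0, 0, -0.03, 0, 0, 0, 0.005], [0, 0, -0.03, 0, 0, 0, 0.005], [-0.0455, -0.0057, 0, 0, 0, 0, 0.005], [-0.0455, -0.0057, 0, 0, 0, 0, 0.005], [-0.0455, -0.0057, 0, 0, 0, 0, 0.005], [-0.0455, -0.0057, 0, 0, 0, 0, 0.005], [-0.0455, -0.0057, 0, 0, 0, 0, 0.005], [0, 0, 0, 0, 0, -0.1352, 0.005], [0, 0, 0, 0, 0, -0.1352, 0.005], [0, 0, 0, 0, 0, -0.1352, 0.005], [0, 0, 0, 0, 0, -0.1352, 0.005]]])

```text
time_s: 15.5
tool_pos: [0.5043, 0.0048, 0.1079]
tool_rot: [-179.9, -0.0, 143.4]
force: [-0.5, -0.3, -0.1]
grip_width: 0.0139
grasp_force: 15.0
```

play_rows(steps=[[[0, 0, 0, 0, 0, -0.1352, 0.005], [0, 0, 0, 0, 0, -0.1352, 0.005], [0, 0, 0, 0, 0, -0.1352, 0.005], [0, 0, 0, 0, 0, -0.1352, 0.005], [0, 0, 0, 0, 0, -0.1352, 0.005], [0, 0, 0, 0, 0, 0, 0.005], [0, 0, 0, 0, 0, 0, 0.005]]])

```text
time_s: 16.2
tool_pos: [0.5045, 0.0049, 0.1081]
tool_rot: [-179.9, -0.0, -178.4]
force: [0.1, 0.2, -0.1]
grip_width: 0.0138
grasp_force: 15.0
```

```bash
python3 -c "
from h import *
go(.505,.005,.0325,181.8)
c=read_camera('wrist');import pickle;pickle.dump(dict(c),open('w4.pkl','wb'))
cv2.imwrite('pics/i.png',cv2.cvtColor(cv2.resize(c['frame'],(640,480)),4))"
```

```text
t 16.2 pos [0.5045 0.0049 0.1081] rot [-179.9   -0.  -178.4] j [ -6.   7.   3. 113.  -0.  60.  88.]
turn [-0.0015 -0.0007 -0.0032] shift after turn [-0.0005  0.0001  0.0756] shift before turn [-0.0006  0.0002  0.0756]
```

View pics/i.png

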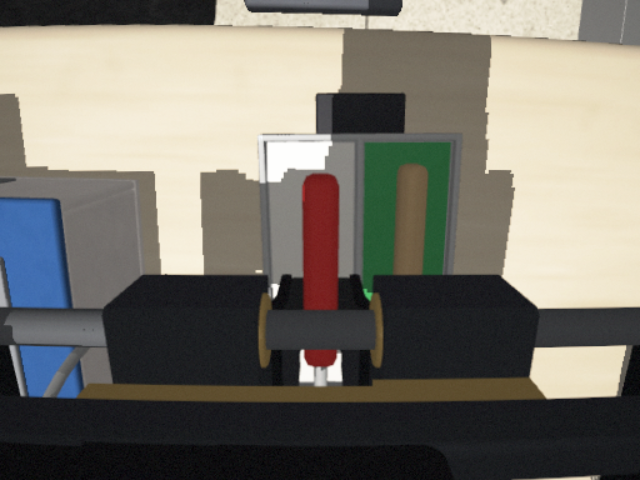

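```bash
python3 -c "
from h import *
import pickle
c=pickle.load(open('w4.pkl','rb'));k=.8
for n,p in dict(lidc=(60,199,.086),lidb=(72,380,.086),base=(135,182,0),base2=(142,270,0),hend=(320,175,.095),brushend=(411,165,.02),tl=(260,136,.01),tr=(460,135,.01)).items(): print(n,onz(c,p[0]*k,p[1]*k,p[2]).round(4))"
```

```text
lidc [ 0.4643 -0.1021  0.086 ]
lidb [ 0.5488 -0.1084  0.086 ]
base [ 0.4686 -0.1081  0.    ]
base2 [ 0.5248 -0.1082  0.    ]
hend [0.4513 0.0035 0.095 ]
brushend [0.4526 0.053  0.02  ]
tl [ 0.4397 -0.0306  0.01  ]
tr [0.4357 0.0816 0.01  ]
```

play_rows(steps=[[[0, 0, 0.03, 0, 0, 0, 0.005], [0, 0, 0.025, 0, 0, 0, 0.005], [0, 0, 0.011, 0, 0, 0, 0.005], [0, 0, 0.006, 0, 0, 0, 0.005], [0, 0, 0.002, 0, 0, 0, 0.005], [0, 0, 0.0015, 0, 0, 0, 0.005], [0, 0, 0, 0, 0, 0, 0.005], [0, 0, 0, 0, 0, 0, 0.005]]])

```text
time_s: 17.05
tool_pos: [0.5054, 0.0049, 0.0337]
tool_rot: [-179.9, 0.1, -178.2]
force: [-0.5, 0.8, -0.3]
grip_width: 0.0138
grasp_force: 15.0
```

play_rows(steps=[[[0, 0, 0.0005, 0, 0, 0, 0.005], [0, 0, 0, 0, 0, 0, 0.005]]])

```text
time_s: 17.25
tool_pos: [0.5049, 0.0048, 0.0327]
tool_rot: [-179.9, 0.0, -178.2]
force: [0.0, 0.6, -0.5]
grip_width: 0.0138
grasp_force: 15.0
```

play_rows(steps=[[[0, 0, 0.0007, 0, 0, 0, 0.005], [0, 0, 0, 0, 0, 0, 0.005], [0, 0, 0, 0, 0, 0, 0.028], [0, 0, 0, 0, 0, 0, 0.028], [0, 0, 0, 0, 0, 0, 0.028], [0, 0, -0.01, 0, 0, 0, 0.028], [0, 0, -0.03, 0, 0, 0, 0.028], [0, 0, -0.04, 0, 0, 0, 0.06], [0, 0, -0.04, 0, 0, 0, 0.06], [0, 0, -0.04, 0, 0, 0, 0.06], [0, 0, 0, 0, 0, 0, 0.06]]])

```text
time_s: 18.35
tool_pos: [0.5085, 0.0052, 0.1987]
tool_rot: [-179.9, 0.7, -178.2]
force: [1.3, 0.5, 0.2]
grip_width: 0.0522
grasp_force: 0.0
```

play_rows(steps=[[[0, -0.042, 0, 0, 0, 0, 0.06], [0, -0.042, 0, 0, 0, 0, 0.06], [0, -0.042, 0, 0, 0, 0, 0.06], [0, -0.042, 0, 0, 0, 0, 0.06], [0, -0.042, 0, 0, 0, 0, 0.06], [0, 0, 0, 0, 0, 0, 0.06], [0, 0, 0, 0, 0, 0, 0.06]]])

```text
time_s: 19.05
tool_pos: [0.5108, -0.2058, 0.1918]
tool_rot: [-179.9, -0.0, -178.4]
force: [-0.1, 0.2, 0.3]
grip_width: 0.0601
grasp_force: 0.0
```

```bash
python3 -c "
from h import *
go(.438,-.205,.13,181.8)
c=read_camera('wrist');import pickle;pickle.dump(dict(c),open('w5.pkl','wb'))
cv2.imwrite('pics/j.png',cv2.cvtColor(cv2.resize(c['frame'],(640,480)),4))
hs=cv2.cvtColor(c['frame'],cv2.COLOR_RGB2HSV);m=((hs[...,0]<20)&(hs[...,0]>8)&(hs[...,1]>200)).astype(np.uint8)
n,_,st,ce=cv2.connectedComponentsWithStats(m);print([(s.tolist(),q.round(1).tolist()) for s,q in zip(st[1:],ce[1:]) if s[4]>100])"
```

```text
t 19.05 pos [ 0.5108 -0.2058  0.1918] rot [-179.9   -0.  -178.4] j [  7.   8.  14. 102.  -2.  71. 112.]
turn [-0.0011 -0.0007 -0.0028] shift after turn [0.0728 0.0031 0.0618] shift before turn [0.0727 0.003  0.0618]
[]
```

View pics/j.png

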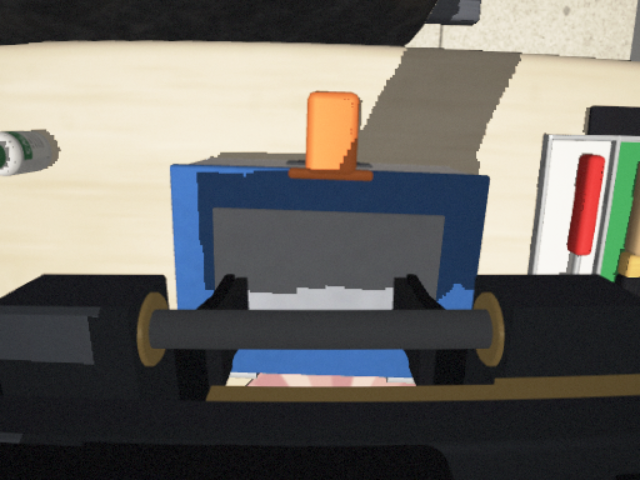

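```bash
python3 -c "
from h import *
import pickle
c=pickle.load(open('w5.pkl','rb'));k=.8
P={}
for n,p in dict(tip=(333,95,.09),hl=(307,130,.091),hr=(358,130,.091),root=(330,171,.091),cl=(172,165,.086),cr=(489,178,.086)).items(): P[n]=onz(c,p[0]*k,p[1]*k,p[2]);print(n,P[n].round(4))
d=P['cr']-P['cl'];print(np.linalg.norm(d),np.degrees(np.arctan2(-d[0],d[1])))
d=P['root']-P['tip'];print(np.linalg.norm(d),np.degrees(np.arctan2(d[1],d[0])))"
```

```text
tip [ 0.4227 -0.2012  0.09  ]
hl [ 0.4422 -0.2152  0.091 ]
hr [ 0.4413 -0.1864  0.091 ]
root [ 0.4649 -0.2014  0.091 ]
cl [ 0.4642 -0.2947  0.086 ]
cr [ 0.4664 -0.1064  0.086 ]
0.18827898806033633 -0.6648226661857118
0.04211749294767421 -0.36603647020214436
```

play_rows(steps=[[[0, 0, 0, 0, 0, 0.036, 0.06], [0.0364, 0.0021, 0, 0, 0, 0, 0.06], [0.0364, 0.0021, 0, 0, 0, 0, 0.06], [0, 0, 0.03, 0, 0, 0, 0.06], [0, 0, 0.03, 0, 0, 0, 0.06], [0, 0, 0.015, 0, 0, 0, 0.06], [0, 0, 0, 0, 0, 0, 0.06], [0, 0, 0, 0, 0, 0, 0.06]]])

```text
time_s: 19.9
tool_pos: [0.4391, -0.1993, 0.1174]
tool_rot: [-179.9, 0.0, 179.9]
force: [0.8, -0.8, -0.0]
grip_width: 0.06
grasp_force: 0.0
```

```bash
python3 -c "
from h import *
go(.438,-.201,.084,179.5)"
```

```text
t 19.9 pos [ 0.4391 -0.1993  0.1174] rot [-179.9    0.   179.9] j [  7.   4.  14. 115.  -1.  61. 112.]
turn [-0.0013  0.0002  0.0064] shift after turn [ 0.0011 -0.0017  0.0334] shift before turn [ 0.0011 -0.0017  0.0334]
```

play_rows(steps=[[[0.001, -0.0017, 0.02, 0, 0, 0, 0.06], [0, 0, 0.0134, 0, 0, 0, 0.06], [0, 0, 0, 0, 0, 0, 0.06], [0, 0, 0, 0, 0, 0, 0.02], [0, 0, 0, 0, 0, 0, 0.02], [0, 0, 0, 0, 0, 0, 0.02], [0, 0, 0, 0, 0, 0, 0.02], [0, 0, 0, 0, 0, 0, 0.02], [0, 0, 0, 0, 0, 0, 0.02], [0, 0, 0, 0, 0, 0, 0.02]]], force=20)

```text
time_s: 20.9
tool_pos: [0.4378, -0.2012, 0.0837]
tool_rot: [-180.0, 0.0, 179.8]
force: [0.5, 4.2, -0.2]
grip_width: 0.0298
grasp_force: 20.0
```

```bash
python3 -c "
from h import *
go(.438,-.201,.084,179.5)
p=get_obs()['tool_pos'];H=np.array([.604,.080]);v=np.array([H[0]-p[0],p[2]-H[1]])
pr=np.zeros(2)
for i in range(1,15):
    t=np.radians(60)*i/14
    q=np.array([-v[0]*np.cos(t)+v[1]*np.sin(t), v[0]*np.sin(t)+v[1]*np.cos(t)])-np.array([-v[0],v[1]]);print(i,'tx',(-(q-pr)[0]).round(4),'tz',(-(q-pr)[1]).round(4),q.round(4));pr=q"
```

```text
t 20.9 pos [ 0.4378 -0.2012  0.0837] rot [-180.     0.   179.8] j [  8.   6.  15. 117.  -2.  57. 113.]
turn [-0.0002  0.0002  0.0046] shift after turn [-0.0002  0.0002 -0.0003] shift before turn [-0.0002  0.0002 -0.0003]
1 tx -0.0007 tz -0.0124 [0.0007 0.0124]
2 tx -0.0017 tz -0.0123 [0.0024 0.0247]
3 tx -0.0026 tz -0.0122 [0.005  0.0369]
4 tx -0.0035 tz -0.0119 [0.0085 0.0488]
5 tx -0.0044 tz -0.0116 [0.0128 0.0605]
6 tx -0.0052 tz -0.0113 [0.018  0.0717]
7 tx -0.006 tz -0.0109 [0.0241 0.0826]
8 tx -0.0068 tz -0.0104 [0.0309 0.093 ]
9 tx -0.0076 tz -0.0098 [0.0385 0.1028]
10 tx -0.0083 tz -0.0092 [0.0468 0.112 ]
11 tx -0.009 tz -0.0086 [0.0558 0.1206]
12 tx -0.0096 tz -0.0079 [0.0654 0.1285]
13 tx -0.0102 tz -0.0072 [0.0756 0.1357]
14 tx -0.0107 tz -0.0064 [0.0862 0.1421]
```

Gripped (29.8 mm). Lift along the arc, first half.

play_rows(steps=[[[-0.0007, 0, -0.0124, 0, 0, 0, 0.02], [-0.0017, 0, -0.0123, 0, 0, 0, 0.02], [-0.0026, 0, -0.0122, 0, 0, 0, 0.02], [-0.0035, 0, -0.0119, 0, 0, 0, 0.02], [-0.0044, 0, -0.0116, 0, 0, 0, 0.02], [-0.0052, 0, -0.0113, 0, 0, 0, 0.02], [0, 0, 0, 0, 0, 0, 0.02]]])

```text
time_s: 21.6
tool_pos: [0.4556, -0.2013, 0.157]
tool_rot: [-180.0, -0.1, 179.8]
force: [-1.6, 5.5, -1.5]
grip_width: 0.0296
grasp_force: 20.0
```

play_rows(steps=[[[-0.006, 0, -0.0109, 0, 0, 0, 0.02], [-0.0068, 0, -0.0104, 0, 0, 0, 0.02], [-0.0076, 0, -0.0098, 0, 0, 0, 0.02], [-0.0083, 0, -0.0092, 0, 0, 0, 0.02], [-0.009, 0, -0.0086, 0, 0, 0, 0.02], [-0.0096, 0, -0.0079, 0, 0, 0, 0.02], [-0.0102, 0, -0.0072, 0, 0, 0, 0.02], [-0.0107, 0, -0.0064, 0, 0, 0, 0.02], [0, 0, 0, 0, 0, 0, 0.02], [0, 0, 0, 0, 0, 0, 0.02], [0, 0, 0, 0, 0, 0, 0.02]]])

```text
time_s: 22.7
tool_pos: [0.524, -0.2018, 0.2269]
tool_rot: [-180.0, 0.0, 179.8]
force: [-1.9, 4.7, 1.6]
grip_width: 0.0301
grasp_force: 20.0
```

```bash
python3 -c "
from h import *
o=get_obs();p=o['tool_pos'];v=np.array([.604-p[0],p[2]-.08]);print(o['time_s'],p,o['tool_rot'],'ang',np.degrees(np.arctan2(v[1],v[0]))-1.3,np.hypot(*v),o['force'],o['wrist_torque'],o['grasp_force'])
a=read_camera('side')['frame'][140:260,170:290];b=read_camera('scene')['frame'][110:260,190:340]
cv2.imwrite('pics/k.png',cv2.cvtColor(np.hstack([cv2.resize(a,(400,400),interpolation=2),cv2.resize(b,(400,400),interpolation=2)]),4))"
```

```text
22.7 [ 0.52400262 -0.20175555  0.22694857] [-1.79959492e+02  2.86686853e-02  1.79770943e+02] ang 60.1365556087422 0.16731247531130072 [-1.92764269  4.67910136  1.57116934] [ 1.29796656  0.05910818 -0.04114023] 19.99788512242958
```

View pics/k.png

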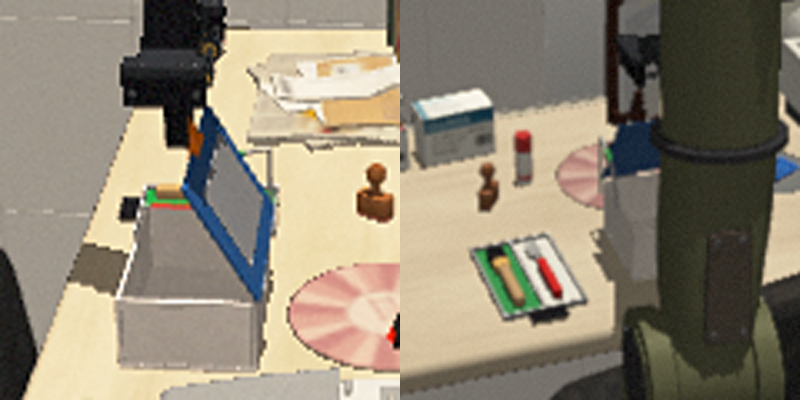

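```bash
python3 -c "
from h import *
c=read_camera('side')
def ony(u,v,y):
    o,d=ray(c,170+u*.3,140+v*.3);return o+d*(y-o[1])/d[1]
a,b=ony(260,295,-.296),ony(188,188,-.296);print(a,b,np.linalg.norm(b-a),np.degrees(np.arctan2(b[2]-a[2],a[0]-b[0])))
o=get_obs();print(o['tool_pos'],o['joint_velocities'].round(2))"
```

```text
[ 0.60874337 -0.296       0.0877957 ] [ 0.54399766 -0.296       0.20075975] 0.13020324602725908 60.180681604844445
[ 0.52397096 -0.20174371  0.22690013] [ 0.02 -0.09  0.13 -0.05  0.   -0.06  0.  ]
```

Both the arm's arc geometry and the side camera put the lid at 60°. The tools are flat in place and the hand is still, so I am handing in.

```bash
python3 -c "
from h import *
print(sign_off())"
```

```text
the job is handed in; nothing more can be done
None
```

The brush lies in the green compartment and the spatula in the white, both with handles towards the tab; the lid is held by its handle at about 60° (60.1° by the arm's position, 60.2° by the side camera), and the job was handed in at about 23 s of the 70 s allowed.

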